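# Nest the bowl covers and lid the nest

### The arm

A 6-joint arm with a two-finger parallel gripper is mounted at the origin on the work surface. World frame = base frame: x ahead of the robot, y to its left, z up, the work surface at z = 0. Lengths are in m, angles in rad, forces in N, time in s.
With the tool pointing down it reaches from about 0.35 to 0.775 m from the base axis. Payload 5.5 kg.
Tool frame: the origin (TCP) lies midway between the tips of the shut fingers; the grasp point (between the pads) lies 19 mm behind it; z points along the fingers, y is the direction in which the jaws open and shut (so a half turn about z gives the same grasp; the last joint's range is limited). The gripper opens to 85 mm and grips with 20 to 120 N. Pads are 22 mm wide; open, the fingers measure 114 mm over their backs; the gripper's body (76 mm by 85 mm) begins 54 mm behind the grasp point. The pads swing forward as they close: fully open they stand 13 mm farther back than shut.
Start: joints at [1.053, 0.313, 0.046, 1.304, 0, 1.431], TCP at [0.212, 0.534, 0.206] pointing down, gripper open.
Joint ranges: [-2.76, 2.76], [-0.86, 1.69], [-1.03, 1.26], [-2.2, 2.34], [-1.47, 1.5], [-3.14, 3.14]. Speed limits (rad/s): [2.57, 2.57, 3.14, 3.14, 3.14, 3.14].

### API

Orientations are given as a unit quaternion [w, x, y, z].
In Python, from workcell import env gives the robot as it stands.
- The arm moves only by the shell command python3 -m creep 'ROWS' [OPENING] [FORCE]. ROWS is JSON, a list of rows, each a list of 6 numbers: the shift along the tool's x, y, z in m, then the turn, a rotation vector about the tool's x, y, z in degrees. A call has exactly 8 rows; each row is the pose to reach, as a shift and turn from the pose commanded when the call began, along the tool's axes at that moment; what a row does not reach only later rows make up. A row lasts 1/10 s, in which the tool goes at most 50 mm and 8.59 degrees, less where a joint would pass 70% of its speed; a pose out of reach is approached as far as the arm can. A call with a gripper value outside its range is refused whole. OPENING is the finger opening in m, from 0 to 0.0854, set as the call begins (- or left out, the last holds). The fingers move at their own pace and stop on an object; FORCE is the grip in N (left out, the last holds). Time passes only in rows, so rows that repeat a pose let the fingers close, or fill a call up. It gives the time, the measured TCP pose, the force and the opening at its end, in the units of the state.
- env.get_state(): the state, without advancing time (a new reading comes with each control period).
- env.read_camera(name): name is "side" or "top" or "wrist"; returns (picture, depth): 420x560x3 uint8, blue, green, red; 420x560 float32, m along the optical axis (not along the pixel's ray), 0 where there is no reading.
- env.camera_params(name): a dict with "fx", "fy", "cx", "cy" (pixels), "k1" (the pictures are not rectified: a ray, as slopes to the right and down, at radius r is drawn at 1 + k1 r^2 times it, then the intrinsics apply), "position" and "orientation" of the camera in the world. Camera axes: x right, y up, looking along -z (the intrinsics and any distortion apply to the point x, -y, -z); pixel columns grow to the right and rows downward; lengths in m; the calibration is good to about 2 mm. A picture is of the moment at which its call begins: read the wrist's pose just before it. camera_params takes no time and is no camera call; for the wrist camera it gives the pose at the moment of the call.
- env.hand_in(): hands the job in, once; it reports no verdict.
The state is a dict: "clock": time; "joint_pos": joint angles; "qvel": joint speeds; "tau": joint torques, N m; "tcp_pos": TCP position; "orientation": TCP orientation; "wrist_force": force on the tool from outside, world axes, zero at the start; "ft_torque": the same for the moment, N m; "finger_gap": finger opening in m.
Only numpy, scipy, OpenCV 4.12 (cv2) and the standard library are available. Lean on these libraries where they do the work, as an engineer would, in place of code of your own. Each camera call takes 0.05 s, during which the arm holds its last target. There are 200 camera calls.

### The job

Put the bowl set away: nest every domed cover, upside down as it lies, one inside the next in the blue bowl, so that each rim sits level on the one below, and then set the flat wooden lid on the topmost one so it is seated in its mouth and level. The salt shaker left in the orange-rimmed cover belongs upright in the empty bay of the white caddy. Leave the other things on the board where they are.

Things in the scene. Friction and masses are not known exactly. Their poses are not given: they have to be found in the camera images.
- cover_orange_center (a point): Domed grey plastic bowl cover with orange rim and tab, lying upside down (mouth up), 54 high, 110 across. Point: on the axis half-way up, 27 above the underside; z up out of the mouth, x to the tab. Always present; holds the shaker at the start. Inner floor 3 above the underside. Rim ring 12 high (top at +27 from the point), mouth 94 across, dome 88 across under the rim.
- cover_green_center (a point): Domed grey plastic bowl cover with green rim and tab, lying upside down (mouth up), 54 high, 110 across. Point: on the axis half-way up, 27 above the underside; z up out of the mouth, x to the tab. May be absent. Tab (all covers): flat lug in the rim's colour with two black ridges, from 53 to 81 off the axis, 16 wide (along y), 10 high (17 to 27 above the point); to hold it by, at 68.
- cover_blue_center (a point): Domed grey plastic bowl cover with blue rim and tab, lying upside down (mouth up), 54 high, 110 across. Point: on the axis half-way up, 27 above the underside; z up out of the mouth, x to the tab. May be absent. Nested covers: the upper rim's underside rests on the rim below, 2 to 3 sideways play, so each lies 12 higher than the one below. Tabs may point any way.
- cover_red_center (a point): Domed grey plastic bowl cover with red rim and tab, lying upside down (mouth up), 54 high, 110 across. Point: on the axis half-way up, 27 above the underside; z up out of the mouth, x to the tab. May be absent. All covers are alike but for colour, about 0.07 kg each. Tabs right above one another are 2 apart.
- cover_white_center (a point): Domed grey plastic bowl cover with white rim and tab, lying upside down (mouth up), 54 high, 110 across. Point: on the axis half-way up, 27 above the underside; z up out of the mouth, x to the tab. May be absent.
- bowl: Blue ceramic bowl, upright, 64 high, rim 108 across outside, mouth 96 across, rim flat. Origin: centre of its underside; z up. Loose, about 0.45 kg. A cover seated in it, upside down, has its point 49 above this origin (its rim's underside on the bowl's rim, at 64).
- flat_lid_center (a point): Round flat wooden lid, 40 high: plug below (86 across, 7 deep), disc 108 across and 6 thick, on top a dark knob 24 across, its grip 21 to 40 above the underside. Point: on the axis half-way up (20 above the plug's underside), z up. Seated on a cover: plug in the mouth (4 sideways play), disc on the rim, this point 40 above that cover's point. 0.12 kg. At first it lies on the board on its plug.
- shaker_center (a point): White ceramic salt shaker with a blue band, empty, 88 high, 38 across (42 at the foot), domed top with five holes. Point: on the axis half-way up (44 above its foot); z up. At the start it stands upright in the orange-rimmed cover, sticking out 37 above its rim. About 0.11 kg.
- caddy_bay (a point): Middle of the floor of the empty open bay of the white plastic caddy: bay 98 (x) by 84 (y), walls 35 high; the floor is 80 above the board. Axes those of the caddy. The other bay, at +y, holds a sponge.
- caddy: White plastic caddy, fixed, 110 deep (x), 170 wide (y), 115 high, with a grey tilt-out bin in its lower front (-x side) that is not used. Origin: centre of its underside.
- mug: Green mug, upright, 85 high, 76 across, handle to its +y; origin at the centre of its underside. Leave alone.
- lunch_box: Blue steel lunch box, 124 x 194, 102 high with its handle; origin at the centre of its underside. Leave alone.
- peg_tray: Yellow tray of clothes pegs, 130 x 220, 45 high; origin at the centre of its underside. Leave alone.
- soap: Green washing-up bottle, 60 across, 190 high; origin at the centre of its underside. Leave alone.
- jar: Glass jar with a red cap, 66 across, 85 high; origin at the centre of its underside. Leave alone.
- teaspoon: Spoon lying on the board, 150 long; origin under its middle. Leave alone.
Mind the look-alikes: they are no part of the job. Leave any purple look-alike of the part that bears cover_white_center alone.

How it is judged:
By the outcome, as a careful person would: the job done as asked, in the order asked, and still so for the second after the job is handed in, with the robot touching nothing.
Of cover_green, cover_blue, cover_red, cover_white only 3 to 4 are there at a start; the rules pass over those that are not, and their reading is None.
At some moment in a run one of cover_green, cover_blue, cover_red, cover_white, flat_lid may be knocked a few centimetres aside while the robot is not near it.
It also fails if it takes over 210 s, if anything falls off the work surface, if the arm or the gripper's body presses on something with over 40 N, if the wrist force passes 120 N, or if a joint passes its speed limit or range.

## Working session

There is one attempt and no reset: what is moved stays moved. The work goes in short steps, Python scripts to look and compute and a shell command to move; the robot and the scene stay as the last step left them, time stands still between calls to the robot, and variables do not carry over. Pictures are saved under pics/ and viewed, about 12 in all and at most 16, crops included, and the job is handed in when it is done.

```bash
ls; mkdir -p pics
python3 - <<'E'
from workcell import env
import cv2,numpy as np
for n in("top","side","wrist"):
    p=env.camera_params(n);print(n,p)
    im,d=env.read_camera(n);cv2.imwrite(f"pics/{n}0.png",im);np.save(f"pics/{n}0.npy",d)
print(env.get_state())
E
```

```text
pics
top {'fx': 511.3076210885291, 'fy': 511.3076210885291, 'cx': 280.088336779986, 'cy': 211.50454986097455, 'k1': -0.014713797523023573, 'position': array([ 0.23567452, -0.01546746,  1.44295888]), 'orientation': array([-0.70202549, -0.07978153,  0.07902782,  0.70324229])}
side {'fx': 407.3164223529787, 'fy': 407.3164223529787, 'cx': 280.1276122769845, 'cy': 208.03093996112912, 'k1': 0.014024501949532139, 'position': array([ 0.35063834, -0.91584881,  0.70613519]), 'orientation': array([ 0.88125146,  0.46350577, -0.05305495, -0.07578551])}
wrist {'fx': 350.6837551089677, 'fy': 350.6837551089677, 'cx': 280.76994874140655, 'cy': 207.0049847856888, 'k1': 0.027717573378891157, 'position': array([0.13421079, 0.56509119, 0.37330313]), 'orientation': array([ 0.81607182, -0.13578631, -0.09142486,  0.55428364])}
{'clock': 0.15, 'joint_pos': array([1.05336901e+00, 3.13848018e-01, 4.52379523e-02, 1.30361330e+00,
       4.66179459e-07, 1.43119885e+00]), 'qvel': array([-6.39063279e-04, -3.49102682e-03,  3.77056748e-03, -3.97313679e-05,
       -7.28257996e-04,  8.18256668e-04]), 'tau': array([ 2.41500158e-03, -4.81064808e+01,  2.98815501e+01,  1.39061781e-02,
       -1.29606174e-04, -6.23343809e-06]), 'tcp_pos': array([0.21191509, 0.53406777, 0.20530149]), 'orientation': array([-2.30427790e-04,  1.87793183e-01,  9.82208334e-01, -6.75289319e-04]), 'wrist_force': array([ 0.08518035, -0.33176613, -0.98496848]), 'ft_torque': array([-0.04484159, -0.04067163, -0.0350705 ]), 'finger_gap': 0.08541417578203213}
```

View pics/top0.png

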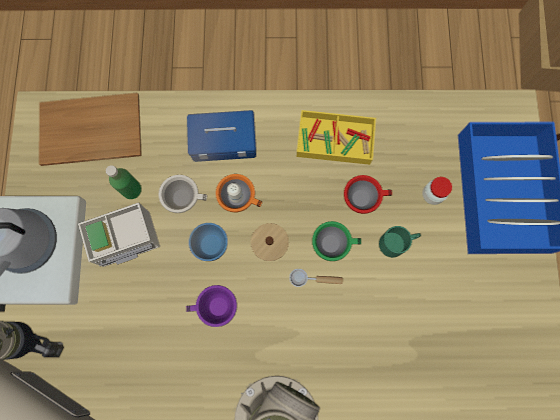

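View pics/side0.png

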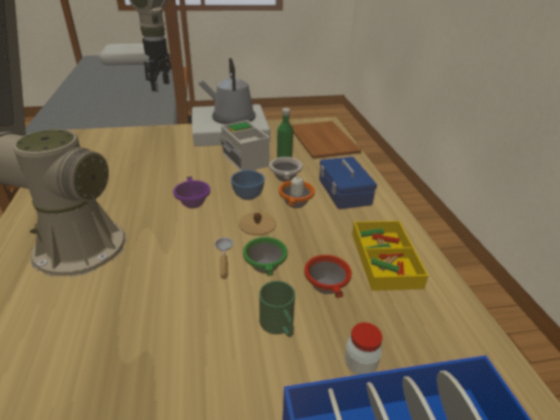

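The top view shows:
- **Covers:** white (179,193), orange with shaker (236,192), red (364,194) and green (333,241). There is no blue cover.
- **Other job parts:** bowl (208,242), which has no tab, lid (270,241) and caddy (118,235) with its empty bay on the right.
- **Look-alikes:** the purple cover (216,306), to be left alone. The blue bowl could be taken for the blue cover, but it has no tab. The green mug (396,241) could be taken for the green cover.

```bash
cat > h.py <<'E'
import numpy as np,cv2
from workcell import env
from scipy.spatial.transform import Rotation as R
from scipy.optimize import least_squares
def rot(q): return R.from_quat([q[1],q[2],q[3],q[0]])
def shot(n,save=None):
    p=env.camera_params(n); im,d=env.read_camera(n)
    if save: cv2.imwrite(f"pics/{save}.png",im)
    return p,im,d
def rays(p,uv):
    uv=np.asarray(uv,float).reshape(-1,2)
    a=np.stack([(uv[:,0]-p['cx'])/p['fx'],(uv[:,1]-p['cy'])/p['fy']],1); s=a.copy()
    for _ in range(6): s=a/(1+p['k1']*(s**2).sum(1,keepdims=True))
    return rot(p['orientation']).apply(np.c_[s[:,0],-s[:,1],-np.ones(len(s))])
def plane(p,uv,z):
    r=rays(p,uv); return p['position']+r*((z-p['position'][2])/r[:,2])[:,None]
def cloud(p,d):
    v,u=np.mgrid[0:d.shape[0],0:d.shape[1]]
    P=p['position']+rays(p,np.c_[u.ravel(),v.ravel()])*d.reshape(-1,1)
    P[d.ravel()==0]=np.nan
    return P.reshape(*d.shape,3)
HSV=dict(orange=[(5,150,120),(17,255,255)],green=[(50,120,50),(75,255,255)],red=[(172,130,80),(180,255,255)],blue=[(98,60,60),(115,255,255)],white=[(0,0,170),(180,50,255)])
def mask(im,c):
    h=cv2.cvtColor(im,cv2.COLOR_BGR2HSV); m=cv2.inRange(h,*map(np.array,HSV[c]))
    if c=='red': m|=cv2.inRange(h,np.array((0,130,80)),np.array((4,255,255)))
    return m
def rim(p,im,d,c,zt,guess,rm=.051,P=None):
    """centre from rim-top points of colour c near guess, tab direction"""
    P=cloud(p,d) if P is None else P
    m=(mask(im,c)>0)&(abs(P[...,2]-zt)<.006)&(np.hypot(P[...,0]-guess[0],P[...,1]-guess[1])<.1)
    q=P[m]; g=np.array(guess[:2],float)
    for _ in range(4):
        r=np.hypot(*(q[:,:2]-g).T); k=q[r<.061]
        g=least_squares(lambda c:np.hypot(*(k[:,:2]-c).T)-rm,g,loss='soft_l1',f_scale=.003).x
    r=np.hypot(*(q[:,:2]-g).T); t=q[(r>.062)&(r<.085)]
    a=None
    if len(t): v=(t[:,:2]-g).mean(0); a=np.degrees(np.arctan2(v[1],v[0]))
    return g,a,len(k),len(t),np.median(k[:,2]),np.median(np.hypot(*(k[:,:2]-g).T))
def go(xyz,ydeg=None):
    """shift in tool axes (mm) and turn about tool z (deg) to bring TCP to xyz, tool y at world angle ydeg (mod 180)"""
    s=env.get_state(); T=rot(s['orientation']); sh=T.inv().apply(np.array(xyz)-s['tcp_pos'])*1000
    y=T.apply([0,1,0]); cur=np.degrees(np.arctan2(y[1],y[0])); t=None
    if ydeg is not None:
        t=-(ydeg-cur); t=(t+90)%180-90   # tool z is down
    tilt=T.apply([0,0,1])
    print('shift mm',sh.round(1),'turn z',None if t is None else round(t,1),'ycur',round(cur,1),'J6',round(s['joint_pos'][5],2),'toolz',tilt.round(3))
E
python3 - <<'E'
from h import *
p,im,d=shot('top'); P=cloud(p,d)
np.set_printoptions(precision=4,suppress=True)
px=dict(white=(179,193),orange=(236,192),red=(364,194),green=(333,241))
for c,uv in px.items():
    g=plane(p,uv,.054)[0]; print(c,g[:2],rim(p,im,d,c,.054,g,P=P))
g=plane(p,(208,242),.064)[0]; print('bowl',g[:2],rim(p,im,d,'blue',.064,g,P=P))
for n,uv,z in(('lidknob',(269,241),.04),('shaker',(234,188),.09),('bay',(131,225),.115),('mug',(396,241),.085),('soap',(112,172),.19),('lunch',(222,134),.1)):
    print(n,plane(p,uv,z)[0],'depth',P[uv[1],uv[0]])
cv2.imwrite('pics/crop1.png',cv2.resize(im[150:330,70:430],None,fx=2.2,fy=2.2))
E
```

```text
white [0.6076 0.27  ] (array([0.608 , 0.2738]), np.float64(-97.29748231547663), 257, 13, np.float64(0.05220888177626426), np.float64(0.051116028315970945))
orange [0.6102 0.1097] (array([0.6091, 0.1122]), np.float64(-114.09906687702822), 341, 24, np.float64(0.05212214210928234), np.float64(0.05104287003582506))
red [ 0.6037 -0.2501] (array([ 0.6049, -0.2483]), np.float64(-87.1068972965195), 348, 30, np.float64(0.05213299034237673), np.float64(0.050288298740511675))
green [ 0.4702 -0.1596] (array([ 0.4714, -0.1572]), np.float64(-90.86381630111164), 340, 26, np.float64(0.05207048261363734), np.float64(0.050253750501754145))
bowl [0.4663 0.1828] (array([0.4683, 0.1836]), None, 179, 0, np.float64(0.06210622915572617), np.float64(0.05031644831983851))
lidknob [0.4729 0.0167 0.04  ] depth [0.4735 0.0168 0.0362]
shaker [0.6118 0.1121 0.09  ] depth [0.6124 0.1123 0.0878]
bay [0.5037 0.3813 0.115 ] depth [0.5119 0.3934 0.0744]
mug [ 0.4646 -0.326   0.085 ] depth [ 0.4775 -0.3436  0.0081]
soap [0.6273 0.4166 0.19  ] depth [0.6287 0.4182 0.1854]
lunch [0.7655 0.1476 0.1   ] depth [0.7714 0.1494 0.0852]
```

View pics/crop1.png

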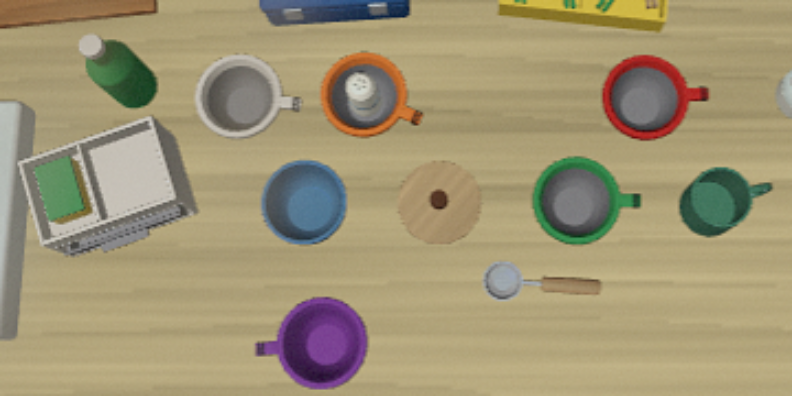

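The crop confirms the choice: four tabbed covers in white, orange, red and green, the bowl without a tab at crop (304,202), and the purple cover left out. I start with the shaker.

Run:
```python
from h import *
p=env.camera_params('top'); 
print(plane(p,(130,227.7),.115)); go((.611,.112,.17),68)
```

```text
[[0.49642899 0.38345179 0.115     ]]
shift mm [-526.6 -245.2   35.7] turn z 0.4 ycur 68.4 J6 1.43 toolz [-0.001 -0.001 -1.   ]
```

```bash
python3 -m creep '[[-0.02,-0.009,0,0,0,0],[-0.06,-0.028,0,0,0,0],[-0.1,-0.047,0,0,0,0],[-0.14,-0.065,0,0,0,0],[-0.18,-0.084,0,0,0,0],[-0.22,-0.103,0,0,0,0],[-0.26,-0.121,0,0,0,0],[-0.3,-0.14,0,0,0,0]]' 0.052 40 
python3 -m creep '[[-0.04,-0.019,0,0,0,0],[-0.08,-0.037,0.005,0,0,0],[-0.12,-0.056,0.01,0,0,0],[-0.16,-0.074,0.015,0,0,0],[-0.195,-0.091,0.02,0,0,0],[-0.215,-0.1,0.025,0,0,0],[-0.2266,-0.1052,0.03,0,0,0],[-0.2266,-0.1052,0.03,0,0,0]]'
python3 - <<'E'
from h import *
p,im,d=shot('wrist','w1'); go((.611,.112,.046),68); P=cloud(p,d)
print(rim(p,im,d,'orange',.054,(.609,.112),P=P))
m=(P[...,2]>.07)&(np.hypot(P[...,0]-.61,P[...,1]-.112)<.035); q=P[m]; print('shaker',len(q),q.mean(0),q.min(0),q.max(0))
E
```

```text
clock: 1.0
tcp_pos: [0.4403, 0.2922, 0.206]
orientation: [0.0, 0.188, 0.982, 0.0]
wrist_force: [1.4, 1.3, 0.6]
finger_gap: 0.052
clock: 1.8
tcp_pos: [0.6111, 0.1116, 0.1746]
orientation: [-0.001, 0.188, 0.982, -0.0]
wrist_force: [0.4, -0.4, -1.0]
finger_gap: 0.0519
shift mm [ -1.1  -0.4 129.3] turn z 0.3 ycur 68.3 J6 0.43 toolz [-0.002  0.    -1.   ]
(array([0.6071622 , 0.11562852]), np.float64(-114.62139328418061), 4514, 285, np.float64(0.05386050936819042), np.float64(0.0502530132670308))
shaker 18966 [0.60026171 0.11639534 0.24513299] [0.58282473 0.0822694  0.07002606] [0.63170209 0.14696572 0.28781075]
```

View pics/w1.png

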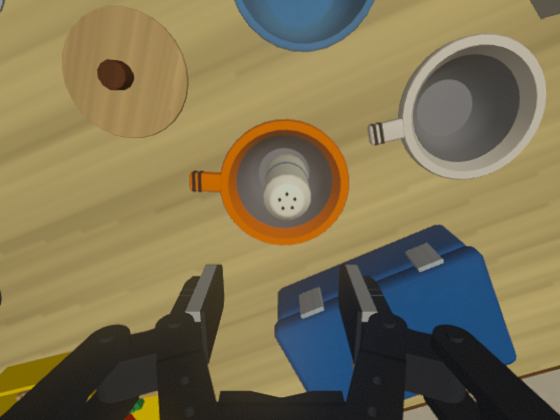

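Run:
```python
from h import *
p,im,d=shot('wrist'); P=cloud(p,d)
print(env.get_state()['tcp_pos'])
print(rim(p,im,d,'orange',.054,(.609,.112),P=P))
print('shaker',plane(p,(287.5,202),.091), P[202,287])
print('white',rim(p,im,d,'white',.054,(.607,.272),P=P))
print('bowl pts',plane(p,(116,73),.04),P[73,116])
```

```text
[0.61017479 0.11329154 0.17580071]
(array([0.60714957, 0.11564046]), np.float64(-114.35444259236068), 4502, 271, np.float64(0.05387822055385577), np.float64(0.050226840863990055))
shaker [[0.61073617 0.11806076 0.091     ]] [0.61064958 0.11769152 0.0908276 ]
white (array([0.60625191, 0.27603994]), np.float64(-98.69903339294628), 3567, 199, np.float64(0.05424449532403436), np.float64(0.05129381805301331))
bowl pts [[0.47442136 0.02452371 0.04      ]] [0.47439444 0.02446898 0.03986034]
```

```bash
python3 -m creep '[[0.001,0.0026,0.02,0,0,0],[0.001,0.0026,0.05,0,0,0],[0.001,0.0026,0.08,0,0,0],[0.001,0.0026,0.1,0,0,0],[0.001,0.0026,0.112,0,0,0],[0.001,0.0026,0.12,0,0,0],[0.001,0.0026,0.125,0,0,0],[0.001,0.0026,0.125,0,0,0]]' 0.056 40 
python3 -m creep '[[0,0,0,0,0,0],[0,0,0,0,0,0],[0,0,0,0,0,0],[0,0,0,0,0,0],[0,0,0,0,0,0],[0,0,0,0,0,0],[0,0,0,0,0,0],[0,0,0,0,0,0]]' 0.02 40
python3 - <<'E'
from h import *
p,im,d=shot('wrist','w2'); print(env.get_state()['tcp_pos'],env.get_state()['finger_gap'])
p,im,d=shot('side','s2')
p,im,d=shot('top'); P=cloud(p,d); print(rim(p,im,d,'orange',.052,(.609,.112),P=P))
E
```

```text
clock: 2.7
tcp_pos: [0.6112, 0.1155, 0.0513]
orientation: [0.0, 0.188, 0.982, 0.0]
wrist_force: [0.7, 0.2, -0.1]
finger_gap: 0.0558
clock: 3.5
tcp_pos: [0.6123, 0.1152, 0.0524]
orientation: [0.001, 0.188, 0.982, 0.0]
wrist_force: [0.3, 0.3, 5.8]
finger_gap: 0.0344
[0.6122456  0.11524861 0.05234613] 0.033792577506404645
(array([0.60945853, 0.1115813 ]), np.float64(-114.57076768909195), 81, 22, np.float64(0.05172546981310888), np.float64(0.05087679744522053))
```

View pics/w2.png

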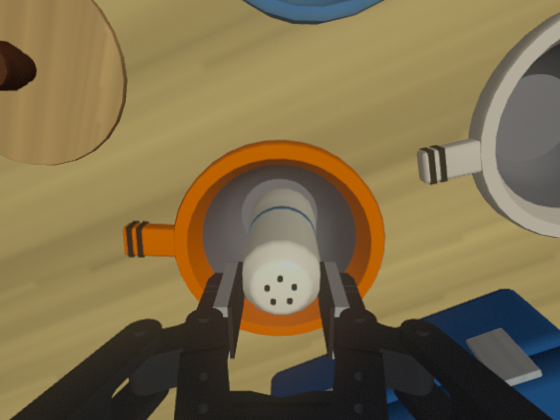

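Run:
```python
from h import *
p,im,d=shot('wrist'); s=env.get_state(); t=s['tcp_pos']; print(t,s['finger_gap'],s['wrist_force'])
def proj(p,X):
    c=rot(p['orientation']).inv().apply(np.atleast_2d(X)-p['position']); a=np.c_[c[:,0]/-c[:,2],-c[:,1]/-c[:,2]]
    a=a*(1+p['k1']*(a**2).sum(1,keepdims=True)); return a*[p['fx'],p['fy']]+[p['cx'],p['cy']]
print(proj(p,[t,t+[0,0,.019],t+[0,0,.038]]))
print(plane(p,(280,287),.091)); P=cloud(p,d)
print(P[287,280],P[260,280],P[235,280])
print(rim(p,im,d,'orange',.054,(.609,.113),P=P))
```

```text
[0.61226805 0.11521917 0.05238025] 0.03407728023067934 [-0.93807397  1.12940309  5.99260017]
[[280.71735423 253.93692677]
 [280.77764035 271.8790308 ]
 [280.85244494 294.15455286]]
[[0.60852507 0.11631572 0.091     ]]
[0.60751288 0.11671903 0.09275632] [0.59774436 0.12060182 0.08889858] [0.59309546 0.12244397 0.07433906]
(array([0.6068579, 0.116064 ]), np.float64(-114.4357701933534), 9746, 741, np.float64(0.05394886166341001), np.float64(0.05025131777764223))
```

```bash
python3 -m creep '[[0,0,0,0,0,0],[0,0,0,0,0,0],[0,0,0,0,0,0],[0.002,0,0,0,0,0],[0.0032,0,0.003,0,0,0],[0.0032,0,0.006,0,0,0],[0.0032,0,0.01,0,0,0],[0.0032,0,0.01,0,0,0]]' 0.054 40 
python3 -m creep '[[0,0,0,0,0,0],[0,0,0,0,0,0],[0,0,0,0,0,0],[0,0,0,0,0,0],[0,0,0,0,0,0],[0,0,0,0,0,0],[0,0,0,0,0,0],[0,0,0,0,0,0]]' 0.02 40
```

```text
clock: 4.5
tcp_pos: [0.6076, 0.1163, 0.0401]
orientation: [-0.001, 0.188, 0.982, -0.0]
wrist_force: [0.2, 1.1, 0.6]
finger_gap: 0.0544
clock: 5.3
tcp_pos: [0.6083, 0.1163, 0.0411]
orientation: [0.0, 0.188, 0.982, 0.0]
wrist_force: [0.1, 1.1, 0.6]
finger_gap: 0.0356
```

```bash
python3 -m creep '[[0,0,-0.01,0,0,0],[0,0,-0.03,0,0,0],[0,0,-0.06,0,0,0],[0,0,-0.09,0,0,0],[0,0,-0.12,0,0,0],[0,0,-0.14,0,0,0],[0,0,-0.15,0,0,0],[0,0,-0.15,0,0,0]]' 
python3 -m creep '[[0.015,0.015,0,0,0,0],[0.045,0.046,0,0,0,0],[0.075,0.077,0,0,0,0],[0.105,0.107,0,0,0,0],[0.135,0.138,0,0,0,0],[0.165,0.169,0,0,0,0],[0.19,0.194,0,0,0,0],[0.202,0.207,0,0,0,0]]'
python3 - <<'E'
from h import *
p,im,d=shot('wrist'); s=env.get_state(); print(s['tcp_pos'],s['finger_gap'],s['wrist_force'])
p2,im2,d2=shot('top'); P=cloud(p2,d2); print(rim(p2,im2,d2,'orange',.052,(.609,.112),P=P))
cv2.imwrite('pics/c3.png',np.hstack([cv2.resize(im,(450,337)),cv2.resize(im2[150:300,50:206],(350,337))]))
E
```

```text
clock: 6.1
tcp_pos: [0.6091, 0.1163, 0.1928]
orientation: [0.001, 0.188, 0.982, 0.0]
wrist_force: [0.7, 0.6, -1.5]
finger_gap: 0.0357
clock: 6.9
tcp_pos: [0.4943, 0.3853, 0.1891]
orientation: [-0.001, 0.186, 0.982, -0.001]
wrist_force: [0.1, 0.5, -1.3]
finger_gap: 0.0354
[0.49391229 0.38675008 0.18921975] 0.03604651827607882 [ 0.24544033  1.50751569 -0.68558322]
(array([0.60889158, 0.11206149]), np.float64(-113.91263729558597), 375, 23, np.float64(0.0515612957455871), np.float64(0.05058002951502606))
```

View pics/c3.png

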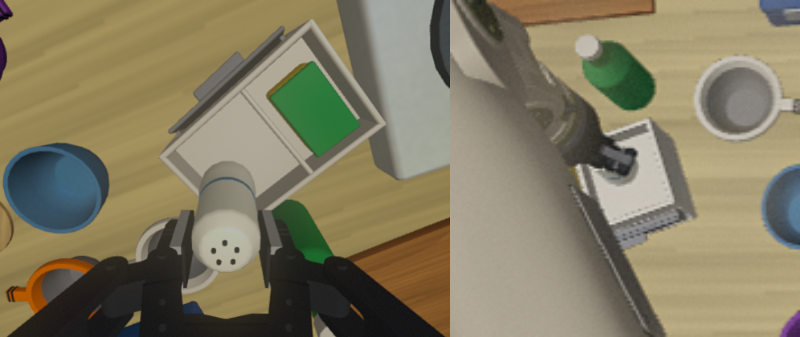

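Run:
```python
from h import *
p=env.camera_params('wrist'); 
print(plane(p,np.array([(238,163),(165,157),(245,92),(310,173)])*1.2444,.115)); go((.4965,.3835,.121))
```

```text
[[0.49518027 0.39677817 0.115     ]
 [0.46593546 0.33772151 0.115     ]
 [0.43909416 0.42410062 0.115     ]
 [0.52819544 0.45461472 0.115     ]]
shift mm [-2.  -0.6 68.4] turn z None ycur 68.6 J6 0.91 toolz [-0.002 -0.001 -1.   ]
```

```bash
python3 -m creep '[[0.001,0.003,0.01,0,0,0],[0.001,0.003,0.025,0,0,0],[0.001,0.003,0.04,0,0,0],[0.001,0.003,0.053,0,0,0],[0.001,0.003,0.062,0,0,0],[0.001,0.003,0.067,0,0,0],[0.001,0.003,0.07,0,0,0],[0.001,0.003,0.071,0,0,0]]' 
python3 -m creep '[[0,0,0,0,0,0],[0,0,0,0,0,0],[0,0,0,0,0,0],[0,0,0,0,0,0],[0,0,-0.01,0,0,0],[0,0,-0.03,0,0,0],[0,0,-0.06,0,0,0],[0,0,-0.1,0,0,0]]' 0.06
python3 - <<'E'
from h import *
p,im,d=shot('wrist','w4')
E
```

```text
clock: 7.8
tcp_pos: [0.4972, 0.3863, 0.12]
orientation: [0.0, 0.188, 0.982, 0.0]
wrist_force: [-0.2, 0.0, -0.2]
finger_gap: 0.0358
clock: 8.6
tcp_pos: [0.496, 0.3858, 0.2201]
orientation: [-0.001, 0.188, 0.982, -0.001]
wrist_force: [0.6, -0.3, 0.3]
finger_gap: 0.0599
```

View pics/w4.png

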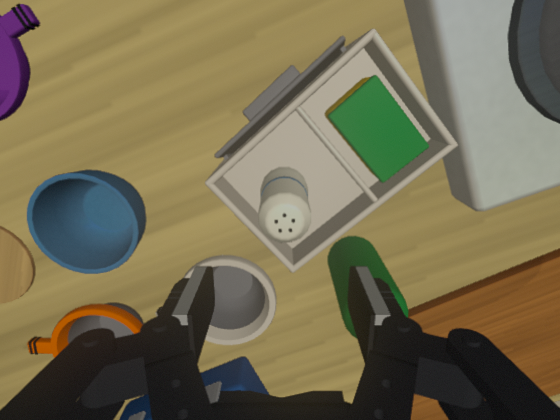

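The shaker stands upright in the empty bay, its top at pixel (284,218). Next is the white cover.

Run:
```python
from h import *
p,im,d=shot('wrist'); P=cloud(p,d)
print(env.get_state()['tcp_pos'])
print('bowl',rim(p,im,d,'blue',.064,(.468,.186),P=P))
go((.5965,.2087,.13),-8.5)
```

```text
[0.49951495 0.38793403 0.2272456 ]
bowl (array([0.46638507, 0.18838513]), None, 2239, 0, np.float64(0.0636338548686422), np.float64(0.0500950355015761))
shift mm [-155.6 -131.7   97.1] turn z 76.9 ycur 68.4 J6 0.91 toolz [ 0.009  0.006 -1.   ]
```

```bash
python3 -m creep '[[-0.015,-0.012,0,0,0,5],[-0.04,-0.032,0,0,0,13],[-0.065,-0.052,0.01,0,0,21],[-0.09,-0.072,0.02,0,0,29.5],[-0.115,-0.092,0.03,0,0,38],[-0.14,-0.112,0.05,0,0,46.5],[-0.1588,-0.1276,0.07,0,0,55],[-0.1588,-0.1276,0.08,0,0,63.5]]' 0.036
python3 -m creep '[[0,0,0,0,0,8],[0,0,0.005,0,0,13.5],[0,0,0.01,0,0,13.5],[0,0,0.01,0,0,13.5],[0,0,0.01,0,0,13.5],[0,0,0.01,0,0,13.5],[0,0,0.01,0,0,13.5],[0,0,0.01,0,0,13.5]]'
cat >> h.py <<'E'
def tab(c,zt,guess,save=None,cam='wrist',target=None,dz=-.024):
    p,im,d=shot(cam,save); P=cloud(p,d); s=env.get_state(); r=rim(p,im,d,c,zt,guess,P=P)
    g,a=r[0],r[1]; q=g+.068*np.array([np.cos(np.radians(a)),np.sin(np.radians(a))])
    print(c,'centre',g.round(4),'tab deg',round(a,1),'n',r[2:4],'z',r[4].round(4),'rmed',r[5].round(4),'grip',q.round(4),'tcp',s['tcp_pos'].round(4))
    go((*q,zt+dz),a+90); return r
E
python3 - <<'E'
from h import *
tab('white',.054,(.6063,.276),'w5')
E
```

```text
clock: 9.5
tcp_pos: [0.5983, 0.2059, 0.1382]
orientation: [-0.0, 0.68, 0.733, -0.001]
wrist_force: [-1.6, -0.5, -0.1]
finger_gap: 0.0354
clock: 10.3
tcp_pos: [0.5976, 0.2093, 0.1303]
orientation: [0.0, 0.758, 0.652, 0.0]
wrist_force: [0.1, 0.1, 1.1]
finger_gap: 0.0358
white centre [0.606  0.2767] tab deg -98.1 n (5617, 249) z 0.0541 rmed 0.051 grip [0.5965 0.2094] tcp [0.5976 0.2093 0.1302]
shift mm [-1.000e-01 -1.200e+00  1.002e+02] turn z -0.6 ycur -8.6 J6 1.93 toolz [ 0.  0. -1.]
```

View pics/w5.png

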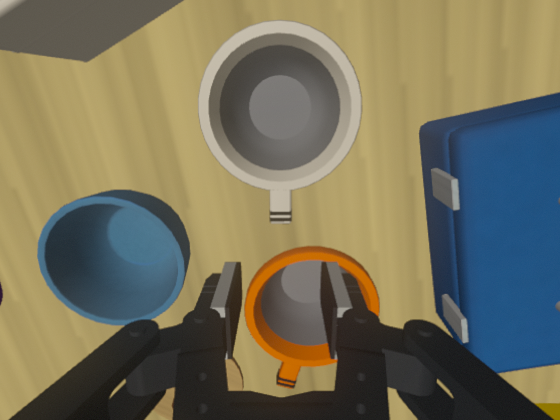

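```bash
python3 -m creep '[[0,-0.001,0.015,0,0,0],[0,-0.001,0.035,0,0,0],[0,-0.001,0.055,0,0,0],[0,-0.001,0.075,0,0,0],[0,-0.001,0.09,0,0,0],[0,-0.001,0.097,0,0,0],[0,-0.001,0.1,0,0,0],[0,-0.001,0.1,0,0,0]]' 
python3 -m creep '[[0,0,0,0,0,0],[0,0,0,0,0,0],[0,0,0,0,0,0],[0,0,0,0,0,0],[0,0,0,0,0,0],[0,0,0,0,0,0],[0,0,0,0,0,0],[0,0,0,0,0,0]]' 0.005 70
python3 -m creep '[[0,0,-0.005,0,0,0],[0,0,-0.02,0,0,0],[0,0,-0.04,0,0,0],[0,0,-0.06,0,0,0],[0,0,-0.075,0,0,0],[0,0,-0.085,0,0,0],[0,0,-0.09,0,0,0],[0,0,-0.09,0,0,0]]'
python3 - <<'E'
from h import *
tab('white',.054+.09,(.6063,.276),'w6')
E
```

```text
clock: 11.15
tcp_pos: [0.5967, 0.2094, 0.0302]
orientation: [0.0, 0.758, 0.652, 0.0]
wrist_force: [0.5, -0.0, 0.6]
finger_gap: 0.0355
clock: 11.95
tcp_pos: [0.5965, 0.2094, 0.03]
orientation: [-0.0, 0.758, 0.652, 0.0]
wrist_force: [-0.5, -0.7, 0.4]
finger_gap: 0.0048
clock: 12.75
tcp_pos: [0.5969, 0.2094, 0.1206]
orientation: [0.0, 0.758, 0.652, 0.0]
wrist_force: [-0.2, -0.6, 0.7]
finger_gap: 0.0051
  return _methods._mean(a, axis=axis, dtype=dtype,
  ret = ret.dtype.type(ret / rcount)
AttributeError: 'NoneType' object has no attribute 'radians'

The above exception was the direct cause of the following exception:

Traceback (most recent call last):
  File "h.py", line 49, in tab
    g,a=r[0],r[1]; q=g+.068*np.array([np.cos(np.radians(a)),np.sin(np.radians(a))])
                                             ~~~~~~~~~~^^^
TypeError: loop of ufunc does not support argument 0 of type NoneType which has no callable radians method
```

View pics/w6.png

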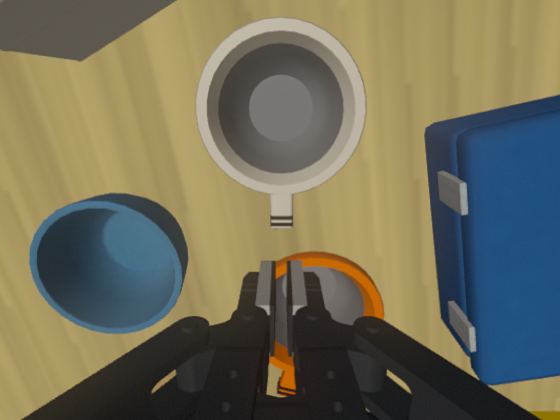

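```bash
cat >> h.py <<'E'
def proj(p,X):
    c=rot(p['orientation']).inv().apply(np.atleast_2d(X)-p['position']); a=np.c_[c[:,0]/-c[:,2],-c[:,1]/-c[:,2]]
    a=a*(1+p['k1']*(a**2).sum(1,keepdims=True)); return a*[p['fx'],p['fy']]+[p['cx'],p['cy']]
E
python3 - <<'E'
from h import *
p,im,d=shot('wrist'); P=cloud(p,d); s=env.get_state()
np.set_printoptions(precision=4,suppress=True)
print(p['position'],s['tcp_pos'], rot(p['orientation']).apply([0,0,-1]))
print(proj(p,[(.5965,.2094,.054),(.606,.2767,.054),s['tcp_pos'],s['tcp_pos']+[0,0,.019]]))
print([P[r,281] for r in (24,190,200,212,226,240)])
print(rim(p,im,d,'white',.054,(.606,.276),P=P))
E
```

```text
[0.6083 0.2916 0.2879] [0.5961 0.2092 0.1193] [-0.0474 -0.3185 -0.9467]
[[281.4309 211.6317]
 [280.3755 112.1679]
 [281.1141 253.1236]
 [281.1945 270.8214]]
[array([0.614 , 0.3264, 0.0545]), array([0.5986, 0.2252, 0.0542]), array([0.5975, 0.2179, 0.0536]), array([0.5962, 0.2093, 0.0544]), array([0.5946, 0.1991, 0.0552]), array([0.5895, 0.1644, 0.0013])]
(array([0.6062, 0.2764]), np.float64(-98.46925030269843), 5726, 246, np.float64(0.054108242879654544), np.float64(0.05120432315309361))
```

Run:
```python
from h import *
np.set_printoptions(precision=1,suppress=True)
p,im,d=shot('wrist'); P=cloud(p,d); s=env.get_state(); T=rot(s['orientation'])
for r in (258,262,264,268,275,285,295,305,320,340,350):
    print(r,[tuple((T.inv().apply(P[r,c]-s['tcp_pos'])*1000).round(1)) for c in (266,296)])
```

```text
258 [(np.float64(-63.2), np.float64(-13.5), np.float64(118.4)), (np.float64(-37.3), np.float64(11.2), np.float64(67.7))]
262 [(np.float64(11.1), np.float64(-6.8), np.float64(-31.0)), (np.float64(11.3), np.float64(6.3), np.float64(-31.4))]
264 [(np.float64(10.9), np.float64(-6.8), np.float64(-32.4)), (np.float64(11.1), np.float64(6.2), np.float64(-32.8))]
268 [(np.float64(11.1), np.float64(-6.6), np.float64(-36.3)), (np.float64(11.0), np.float64(6.1), np.float64(-36.2))]
275 [(np.float64(11.1), np.float64(-6.4), np.float64(-42.2)), (np.float64(11.7), np.float64(5.7), np.float64(-43.3))]
285 [(np.float64(11.2), np.float64(-6.1), np.float64(-50.0)), (np.float64(11.0), np.float64(5.5), np.float64(-49.7))]
295 [(np.float64(11.4), np.float64(-5.8), np.float64(-57.1)), (np.float64(11.1), np.float64(5.2), np.float64(-56.7))]
305 [(np.float64(11.2), np.float64(-5.6), np.float64(-63.1)), (np.float64(10.9), np.float64(4.9), np.float64(-62.6))]
320 [(np.float64(13.0), np.float64(-5.2), np.float64(-73.8)), (np.float64(12.1), np.float64(4.5), np.float64(-72.6))]
340 [(np.float64(4.3), np.float64(-5.3), np.float64(-72.6)), (np.float64(9.4), np.float64(4.2), np.float64(-78.8))]
350 [(np.float64(0.3), np.float64(-5.4), np.float64(-72.5)), (np.float64(1.6), np.float64(4.5), np.float64(-74.1))]
```

Run:
```python
import cv2
im=cv2.imread('pics/w6.png'); cv2.imwrite('pics/c7.png',cv2.resize(im[200:420,170:390],None,fx=2.7,fy=2.7))
```

```text
(no output)
```

View pics/c7.png

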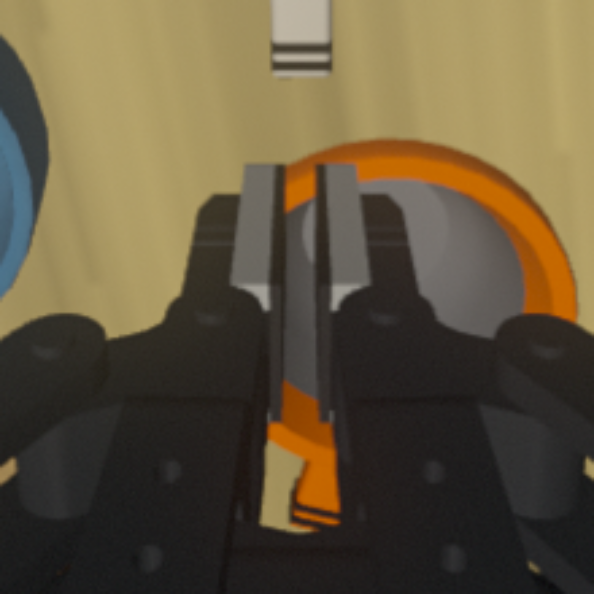

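The wrist depth shows the shut fingertips about 31 mm behind the reported TCP (tool z ≈ −31). That explains both the high shaker grip and the missed tab. From here I take the tip as TCP + 31 mm up, and check it on this grasp.

```bash
python3 -m creep '[[0,0,0.02,0,0,0],[0,0,0.045,0,0,0],[0,0,0.07,0,0,0],[0,0,0.09,0,0,0],[0,0,0.1,0,0,0],[0,0,0.108,0,0,0],[0,0,0.114,0,0,0],[0,0,0.118,0,0,0]]' 0.036
python3 -m creep '[[0,0,0,0,0,0],[0,0,0,0,0,0],[0,0,0,0,0,0],[0,0,0,0,0,0],[0,0,0,0,0,0],[0,0,0,0,0,0],[0,0,0,0,0,0],[0,0,0,0,0,0]]' 0.005 70
python3 -m creep '[[0,0,-0.005,0,0,0],[0,0,-0.02,0,0,0],[0,0,-0.04,0,0,0],[0,0,-0.06,0,0,0],[0,0,-0.075,0,0,0],[0,0,-0.085,0,0,0],[0,0,-0.09,0,0,0],[0,0,-0.09,0,0,0]]'
cat >> h.py <<'E'
def held(c,zt,save=None,r0=.068):
    """cover in the hand: centre and tilt from rim-top points, in tool frame"""
    p,im,d=shot('wrist',save); P=cloud(p,d); s=env.get_state(); T=rot(s['orientation']); t=s['tcp_pos']
    g=t+T.apply([r0,0,0]); 
    m=(mask(im,c)>0)&(abs(P[...,2]-zt)<.012)&(np.hypot(P[...,0]-g[0],P[...,1]-g[1])<.062)
    q=P[m]
    for _ in range(5):
        A=np.c_[q[:,:2]-g[:2],np.ones(len(q))]; k=np.linalg.lstsq(A,q[:,2],rcond=None)[0]; e=abs(q[:,2]-A@k); q=q[e<max(.002,2*np.median(e))]
    g=least_squares(lambda c:np.hypot(*(q[:,:2]-c).T)-.051,g[:2],loss='soft_l1',f_scale=.003).x
    off=T.inv().apply(np.r_[g,k[2]]-t)
    print(c,'n',len(q),'centre',g.round(4),'rim z',k[2].round(4),'slope deg',np.degrees(k[:2]).round(1),'tool off mm',(off*1000).round(1),'tcp',t.round(4),'gap',s['finger_gap'].round(4),'F',s['wrist_force'].round(1))
    return g,off
E
python3 - <<'E'
from h import *
held('white',.054+.09,'w8')
p,im,d=shot('wrist');P=cloud(p,d);print('bowl',rim(p,im,d,'blue',.064,(.467,.187),P=P))
E
```

```text
clock: 13.7
tcp_pos: [0.5969, 0.2094, 0.0021]
orientation: [0.0, 0.758, 0.652, 0.0]
wrist_force: [0.8, -0.1, -0.5]
finger_gap: 0.036
clock: 14.5
tcp_pos: [0.5969, 0.2093, 0.0024]
orientation: [0.0, 0.758, 0.652, 0.0]
wrist_force: [0.3, -1.4, 2.0]
finger_gap: 0.0148
clock: 15.3
tcp_pos: [0.5967, 0.2094, 0.0924]
orientation: [0.0, 0.758, 0.652, 0.0]
wrist_force: [-0.9, 0.1, -0.6]
finger_gap: 0.0147Traceback (most recent call last):
  File "<stdin>", line 2, in <module>
  File "h.py", line 65, in held
    print(c,'n',len(q),'centre',g.round(4),'rim z',k[2].round(4),'slope deg',np.degrees(k[:2]).round(1),'tool off mm',(off*1000).round(1),'tcp',t.round(4),'gap',s['finger_gap'].round(4),'F',s['wrist_force'].round(1))
                                                                                                                                                                 ^^^^^^^^^^^^^^^^^^^^^
AttributeError: 'float' object has no attribute 'round'
```

View pics/w8.png

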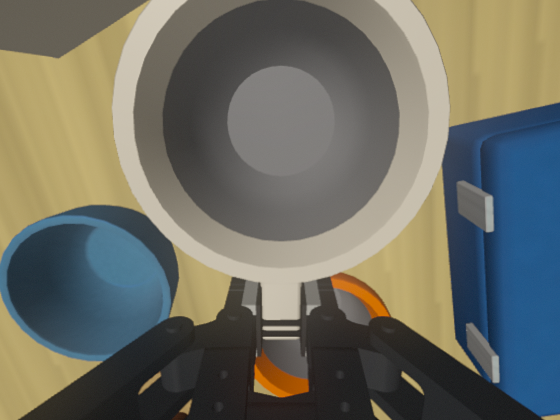

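The white cover is in the hand and level: rim at about (281,120), tab between the fingers at (281,310). The 31 mm offset holds.

```bash
sed -i "s/s\['finger_gap'\].round(4)/round(s['finger_gap'],4)/" h.py
python3 - <<'E'
from h import *
held('white',.054+.09)
p,im,d=shot('wrist');P=cloud(p,d);print('bowl',rim(p,im,d,'blue',.064,(.467,.187),P=P))
E
```

```text
white n 16027 centre [0.6055 0.2762] rim z 0.1429 slope deg [-0.1 -0.1] tool off mm [ 67.6  -0.7 -51.8] tcp [0.596  0.2093 0.0912] gap 0.0149 F [ 0.7 -0.6 -0.7]
bowl (array([0.46857632, 0.18725329]), None, 4822, 0, np.float64(0.06341705690290958), np.float64(0.050020329793226584))
```

```bash
python3 -m creep '[[-0.01,-0.011,0,0,0,0],[-0.028,-0.031,0,0,0,0],[-0.046,-0.052,0,0,0,0],[-0.064,-0.072,0,0,0,0],[-0.082,-0.092,0,0,0,0],[-0.097,-0.11,0,0,0,0],[-0.1087,-0.1227,0,0,0,0],[-0.1087,-0.1227,0,0,0,0]]'
python3 - <<'E'
from h import *
held('white',.054+.09)
p,im,d=shot('wrist','w9');P=cloud(p,d);print('bowl wrist',rim(p,im,d,'blue',.064,(.467,.187),P=P))
p,im,d=shot('top');P=cloud(p,d);print('cover top',rim(p,im,d,'white',.143,(.467,.187),P=P));print('orange',rim(p,im,d,'orange',.052,(.609,.112),P=P))
p,im,d=shot('side','s9');P=cloud(p,d);m=mask(im,'blue')>0;m&=(abs(P[...,2]-.064)<.004)&(np.hypot(P[...,0]-.468,P[...,1]-.187)<.08);q=P[m];print(len(q),q.min(0),q.max(0),least_squares(lambda c:np.hypot(*(q[:,:2]-c).T)-.051,(.468,.187),loss='soft_l1',f_scale=.003).x)
E
```

```text
clock: 16.25
tcp_pos: [0.4561, 0.1195, 0.0912]
orientation: [-0.001, 0.759, 0.651, -0.001]
wrist_force: [-0.1, -0.3, -1.2]
finger_gap: 0.015
white n 15248 centre [0.4656 0.1861] rim z 0.1426 slope deg [-0.2 -0.2] tool off mm [ 66.6  -2.5 -51. ] tcp [0.4579 0.12   0.0916] gap 0.015 F [ 1.1  0.5 -1.1]
bowl wrist (array([0.467, 0.187]), None, 0, 0, np.float64(nan), np.float64(nan))
cover top (array([0.467, 0.187]), None, 0, 0, np.float64(nan), np.float64(nan))
orange (array([0.60872457, 0.11306801]), np.float64(-113.4770247424638), 208, 24, np.float64(0.05136514970738171), np.float64(0.05072683423738826))
27 [0.41933127 0.13058714 0.0603347 ] [0.50414077 0.16904728 0.06381717] [0.46660968 0.18364368]
  return _methods._mean(a, axis=axis, dtype=dtype,
  ret = ret.dtype.type(ret / rcount)
```

```bash
python3 -m creep '[[0,0,0.01,0,0,0],[0,0,0.022,0,0,0],[0,0,0.034,0,0,0],[0,0,0.044,0,0,0],[0,0,0.052,0,0,0],[0,0,0.059,0,0,0],[0,0,0.064,0,0,0],[0,0,0.066,0,0,0]]'
python3 - <<'E'
from h import *
held('white',.076)
E
```

```text
clock: 17.25
tcp_pos: [0.4587, 0.1203, 0.0255]
orientation: [-0.0, 0.758, 0.652, -0.0]
wrist_force: [0.6, -0.8, 0.3]
finger_gap: 0.0149
white n 14810 centre [0.468  0.1867] rim z 0.077 slope deg [-0.  -0.2] tool off mm [ 67.1  -0.8 -51.5] tcp [0.4587 0.1203 0.0255] gap 0.0144 F [-0.6  0.2 -1.3]
```

```bash
python3 -m creep '[[0,0,0.001,0,0,0],[0,0,0.001,0,0,0],[0,0,0.001,0,0,0],[0,0,0.001,0,0,0],[0,0,0.001,0,0,0],[0,0,0.001,0,0,0],[0,0,0.001,0,0,0],[0,0,0.001,0,0,0]]' 0.034
python3 -m creep '[[0,0,-0.005,0,0,0],[0,0,-0.02,0,0,0],[0,0,-0.045,0,0,0],[0,0,-0.07,0,0,0],[0,0,-0.085,0,0,0],[0,0,-0.095,0,0,0],[0,0,-0.1,0,0,0],[0,0,-0.1,0,0,0]]'
python3 - <<'E'
from h import *
tab('white',.076,(.468,.187))
tab('orange',.054,(.608,.1145),dz=-.052)
p,im,d=shot('top'); P=cloud(p,d)
for c,g in dict(green=(.4714,-.1572),red=(.6049,-.2483)).items(): print(c,rim(p,im,d,c,.052,g,P=P))
E
```

```text
clock: 18.1
tcp_pos: [0.4589, 0.1203, 0.025]
orientation: [-0.0, 0.758, 0.652, 0.0]
wrist_force: [0.6, 0.8, 0.2]
finger_gap: 0.0339
clock: 18.9
tcp_pos: [0.4591, 0.1204, 0.1253]
orientation: [0.0, 0.758, 0.652, 0.0]
wrist_force: [-0.6, -0.6, -0.0]
finger_gap: 0.0341
white centre [0.4683 0.187 ] tab deg -98.9 n (5982, 256) z 0.0768 rmed 0.0513 grip [0.4578 0.1199] tcp [0.4587 0.1203 0.1247]
shift mm [-0.6 -0.8 72.7] turn z 0.3 ycur -8.6 J6 1.81 toolz [-0.  0. -1.]
orange centre [0.606  0.1168] tab deg -113.9 n (6232, 355) z 0.0538 rmed 0.0501 grip [0.5784 0.0546] tcp [0.4583 0.1203 0.1243]
shift mm [-46.9 128.7 122.1] turn z 15.2 ycur -8.6 J6 1.81 toolz [-0.001 -0.    -1.   ]
green (array([ 0.47124427, -0.15672053]), np.float64(-90.28895564776133), 390, 26, np.float64(0.05202244168022474), np.float64(0.04989972072940392))
red (array([ 0.60461522, -0.24830134]), np.float64(-86.02820861433281), 374, 30, np.float64(0.05183517897672385), np.float64(0.05017712461795447))
```

```bash
python3 -m creep '[[-0.005,0.012,0,0,0,2],[-0.012,0.035,0,0,0,5],[-0.02,0.06,0,0,0,8],[-0.03,0.085,0,0,0,11],[-0.038,0.108,0.01,0,0,14],[-0.044,0.122,0.02,0,0,15.2],[-0.047,0.129,0.03,0,0,15.2],[-0.047,0.129,0.03,0,0,15.2]]'
python3 - <<'E'
from h import *
tab('orange',.054,(.608,.1145),dz=-.052);tab('orange',.054,(.608,.1145),dz=-.052)
E
```

```text
clock: 19.85
tcp_pos: [0.5782, 0.0539, 0.0924]
orientation: [-0.001, 0.838, 0.546, -0.002]
wrist_force: [0.5, -0.2, -0.0]
finger_gap: 0.0341
orange centre [0.6077 0.1163] tab deg -114.1 n (10075, 491) z 0.0539 rmed 0.0503 grip [0.5799 0.0542] tcp [0.5779 0.0544 0.0934]
shift mm [ 0.7  2.2 91.4] turn z 0.3 ycur -23.8 J6 1.94 toolz [-0.004  0.    -1.   ]
orange centre [0.6077 0.1163] tab deg -114.0 n (9960, 493) z 0.0539 rmed 0.0503 grip [0.58   0.0542] tcp [0.5781 0.0547 0.0942]
shift mm [ 0.4  2.2 92.2] turn z 0.2 ycur -23.8 J6 1.94 toolz [-0.002  0.    -1.   ]
```

```bash
python3 -m creep '[[0,0.002,0.015,0,0,0],[0,0.002,0.035,0,0,0],[0,0.002,0.055,0,0,0],[0,0.002,0.07,0,0,0],[0,0.002,0.081,0,0,0],[0,0.002,0.088,0,0,0],[0,0.002,0.092,0,0,0],[0,0.002,0.092,0,0,0]]'
python3 -m creep '[[0,0,0,0,0,0],[0,0,0,0,0,0],[0,0,0,0,0,0],[0,0,0,0,0,0],[0,0,0,0,0,0],[0,0,0,0,0,0],[0,0,0,0,0,0],[0,0,0,0,0,0]]' 0.005 70
python3 -m creep '[[0,0,-0.005,0,0,0],[0,0,-0.02,0,0,0],[0,0,-0.04,0,0,0],[0,0,-0.06,0,0,0],[0,0,-0.08,0,0,0],[0,0,-0.092,0,0,0],[0,0,-0.1,0,0,0],[0,0,-0.1,0,0,0]]'
python3 - <<'E'
from h import *
held('orange',.054+.1)
go((.4159,.1433,.102),-50)
E
```

```text
clock: 20.75
tcp_pos: [0.5811, 0.0538, 0.0031]
orientation: [-0.0, 0.838, 0.546, 0.0]
wrist_force: [-0.1, 0.8, -0.3]
finger_gap: 0.0339
clock: 21.55
tcp_pos: [0.5816, 0.0533, 0.0035]
orientation: [0.0, 0.838, 0.546, 0.0]
wrist_force: [-0.9, -1.4, 5.9]
finger_gap: 0.0147
clock: 22.35
tcp_pos: [0.5817, 0.0537, 0.1037]
orientation: [0.0, 0.838, 0.546, 0.001]
wrist_force: [-0.3, -0.2, -0.2]
finger_gap: 0.0144
orange n 17333 centre [0.6081 0.1151] rim z 0.1533 slope deg [-0.1 -0.5] tool off mm [ 67.1  -0.2 -50.4] tcp [0.5812 0.0537 0.1028] gap 0.0146 F [-0.1 -0.1 -1.5]
shift mm [  15.1 -187.4    0.8] turn z 26.2 ycur -23.8 J6 1.94 toolz [-0.  0. -1.]
```

```bash
python3 -m creep '[[0.001,-0.015,0,0,0,3],[0.003,-0.045,0,0,0,7],[0.006,-0.075,0,0,0,11],[0.009,-0.105,0,0,0,15],[0.012,-0.135,0,0,0,19],[0.014,-0.165,0,0,0,23],[0.016,-0.1867,0,0,0,26.2],[0.016,-0.1867,0,0,0,26.2]]'
python3 - <<'E'
from h import *
held('orange',.154); held('orange',.154)
E
```

```text
clock: 23.2
tcp_pos: [0.413, 0.1445, 0.1017]
orientation: [-0.001, 0.94, 0.342, -0.002]
wrist_force: [0.5, -1.2, -0.6]
finger_gap: 0.0153
orange n 15376 centre [0.4641 0.1874] rim z 0.1506 slope deg [-0.6 -1.2] tool off mm [ 65.2  -1.7 -48.5] tcp [0.4152 0.1441 0.1022] gap 0.0147 F [-0.4  0.6 -1. ]
orange n 15066 centre [0.4661 0.187 ] rim z 0.151 slope deg [-0.4 -1.4] tool off mm [ 65.7  -1.2 -48.6] tcp [0.4167 0.1438 0.1025] gap 0.0149 F [ 1.4  0.3 -0.9]
```

```bash
python3 -m creep '[[0,0,0.012,0,0,0],[0,0,0.025,0,0,0],[0,0,0.036,0,0,0],[0,0,0.046,0,0,0],[0,0,0.054,0,0,0],[0,0,0.06,0,0,0],[0,0,0.063,0,0,0],[0,0,0.064,0,0,0]]'
python3 - <<'E'
from h import *
held('orange',.09);held('orange',.09)
E
```

```text
clock: 24.1
tcp_pos: [0.4169, 0.1438, 0.0388]
orientation: [-0.0, 0.94, 0.342, -0.0]
wrist_force: [0.1, -0.3, -1.7]
finger_gap: 0.0147
orange n 15853 centre [0.4677 0.1865] rim z 0.0878 slope deg [-0.4 -1.3] tool off mm [ 66.4  -0.1 -48.9] tcp [0.4169 0.1438 0.0389] gap 0.0149 F [-0.5  0.6 -1.6]
orange n 15965 centre [0.4678 0.1865] rim z 0.0879 slope deg [-0.4 -1.3] tool off mm [ 66.3  -0.2 -48.7] tcp [0.4171 0.1438 0.0391] gap 0.0147 F [-0.1 -0.8 -1.8]
```

```bash
python3 -m creep '[[0,0,0.001,0,0,0],[0,0,0.001,0,0,0],[0,0,0.001,0,0,0],[0,0,0.001,0,0,0],[0,0,0.001,0,0,0],[0,0,0.001,0,0,0],[0,0,0.001,0,0,0],[0,0,0.001,0,0,0]]' 0.034
python3 -m creep '[[0,0,-0.005,0,0,0],[0,0,-0.02,0,0,0],[0,0,-0.045,0,0,0],[0,0,-0.07,0,0,0],[0,0,-0.085,0,0,0],[0,0,-0.095,0,0,0],[0,0,-0.1,0,0,0],[0,0,-0.1,0,0,0]]'
python3 - <<'E'
from h import *
tab('orange',.088,(.468,.187))
held('orange',.088)
p,im,d=shot('top'); P=cloud(p,d)
for c,g in dict(green=(.4714,-.1572),red=(.6049,-.2483)).items(): print(c,rim(p,im,d,c,.052,g,P=P))
go((.470,-.222,.1),0)
E
```

```text
clock: 25.0
tcp_pos: [0.4169, 0.1438, 0.038]
orientation: [-0.0, 0.94, 0.342, -0.0]
wrist_force: [0.8, 0.0, 0.2]
finger_gap: 0.0339
clock: 25.8
tcp_pos: [0.4171, 0.1438, 0.1383]
orientation: [0.0, 0.94, 0.342, 0.0]
wrist_force: [0.6, 0.3, 0.3]
finger_gap: 0.034
orange centre [0.4678 0.1874] tab deg -139.9 n (10116, 415) z 0.0884 rmed 0.0498 grip [0.4158 0.1435] tcp [0.4167 0.1437 0.1377]
shift mm [-0.8 -0.4 73.7] turn z -0.2 ycur -50.0 J6 2.59 toolz [-0.  0. -1.]
orange n 7914 centre [0.4682 0.1873] rim z 0.0886 slope deg [-0.1  0. ] tool off mm [67.7 -0.1 48.6] tcp [0.4164 0.1437 0.1373] gap 0.0345 F [ 0.2 -0.1 -0.1]
green (array([ 0.47132583, -0.15693006]), np.float64(-90.7446435160251), 382, 26, np.float64(0.05188055309522943), np.float64(0.04991367981475578))
red (array([ 0.60454057, -0.24812022]), np.float64(-86.26069045953706), 378, 31, np.float64(0.0521472377678357), np.float64(0.04993911853107854))
shift mm [-193.6  314.9   37.1] turn z -50.1 ycur -50.1 J6 2.59 toolz [-0.002 -0.    -1.   ]
```

```bash
python3 -m creep '[[-0.012,0.02,0,0,0,-4],[-0.036,0.06,0,0,0,-11],[-0.062,0.1,0,0,0,-18],[-0.087,0.142,0,0,0,-25],[-0.113,0.184,0,0,0,-32],[-0.138,0.224,0,0,0,-39],[-0.162,0.263,0,0,0,-45],[-0.18,0.293,0,0,0,-50]]'
python3 -m creep '[[0,0.01,0.01,0,0,0],[0,0.02,0.02,0,0,0],[0,0.025,0.03,0,0,0],[0,0.025,0.037,0,0,0],[0,0.025,0.04,0,0,0],[0,0.025,0.04,0,0,0],[0,0.025,0.04,0,0,0],[0,0.025,0.04,0,0,0]]'
python3 - <<'E'
from h import *
tab('green',.054,(.471,-.154),dz=-.052);tab('green',.054,(.471,-.154),dz=-.052)
E
```

```text
clock: 26.75
tcp_pos: [0.4666, -0.1987, 0.1371]
orientation: [-0.001, 0.706, 0.708, -0.0]
wrist_force: [0.1, 0.6, -0.1]
finger_gap: 0.0341
clock: 27.55
tcp_pos: [0.4923, -0.1963, 0.0986]
orientation: [0.001, 0.707, 0.707, 0.0]
wrist_force: [-0.7, 0.0, -0.1]
finger_gap: 0.0342
green centre [ 0.4702 -0.1541] tab deg -90.2 n (9142, 318) z 0.0538 rmed 0.0496 grip [ 0.4699 -0.2221] tcp [ 0.4923 -0.1965  0.0986]
shift mm [-25.6 -22.5  96.6] turn z 0.2 ycur -0.0 J6 1.04 toolz [ 0.001 -0.001 -1.   ]
green centre [ 0.4702 -0.1541] tab deg -90.2 n (9140, 322) z 0.0538 rmed 0.0496 grip [ 0.4699 -0.2221] tcp [ 0.4923 -0.1965  0.0986]
shift mm [-25.6 -22.4  96.6] turn z 0.2 ycur -0.0 J6 1.04 toolz [ 0.001 -0.    -1.   ]
```

```bash
python3 -m creep '[[-0.01,-0.009,0,0,0,0],[-0.0256,-0.0225,0,0,0,0],[-0.0256,-0.0225,0.01,0,0,0],[-0.0256,-0.0225,0.01,0,0,0],[-0.0256,-0.0225,0.01,0,0,0],[-0.0256,-0.0225,0.01,0,0,0],[-0.0256,-0.0225,0.01,0,0,0],[-0.0256,-0.0225,0.01,0,0,0]]'
python3 - <<'E'
from h import *
tab('green',.054,(.471,-.154),dz=-.052)
E
```

```text
clock: 28.45
tcp_pos: [0.4699, -0.2219, 0.0881]
orientation: [0.0, 0.707, 0.707, 0.0]
wrist_force: [-0.6, -0.3, 0.2]
finger_gap: 0.0339
green centre [ 0.4699 -0.1544] tab deg -90.6 n (11545, 417) z 0.0537 rmed 0.0496 grip [ 0.4692 -0.2224] tcp [ 0.4698 -0.2219  0.0881]
shift mm [-0.6 -0.7 86.1] turn z 0.6 ycur -0.0 J6 0.98 toolz [ 0. -0. -1.]
```

Aligned over the green tab, so I descend, grip and lift.

```bash
python3 -m creep '[[0,-0.0005,0.015,0,0,0.5],[0,-0.0005,0.035,0,0,0.5],[0,-0.0005,0.052,0,0,0.5],[0,-0.0005,0.066,0,0,0.5],[0,-0.0005,0.076,0,0,0.5],[0,-0.0005,0.083,0,0,0.5],[0,-0.0005,0.086,0,0,0.5],[0,-0.0005,0.086,0,0,0.5]]'
python3 -m creep '[[0,0,0,0,0,0],[0,0,0,0,0,0],[0,0,0,0,0,0],[0,0,0,0,0,0],[0,0,0,0,0,0],[0,0,0,0,0,0],[0,0,0,0,0,0],[0,0,0,0,0,0]]' 0.005 70
python3 -m creep '[[0,0,-0.005,0,0,0],[0,0,-0.02,0,0,0],[0,0,-0.04,0,0,0],[0,0,-0.065,0,0,0],[0,0,-0.09,0,0,0],[0,0,-0.11,0,0,0],[0,0,-0.12,0,0,0],[0,0,-0.12,0,0,0]]'
python3 - <<'E'
from h import *
held('green',.054+.12)
go((.468+.0671*.5,.187-.0671*.866,.122),30)
E
```

```text
clock: 29.3
tcp_pos: [0.4691, -0.222, 0.0019]
orientation: [-0.0, 0.71, 0.704, 0.0]
wrist_force: [-0.4, 1.1, 0.7]
finger_gap: 0.034
clock: 30.1
tcp_pos: [0.4696, -0.2226, 0.0024]
orientation: [0.001, 0.711, 0.704, 0.0]
wrist_force: [0.2, -1.3, 3.5]
finger_gap: 0.0147
clock: 30.9
tcp_pos: [0.4694, -0.2221, 0.1228]
orientation: [0.001, 0.71, 0.704, 0.0]
wrist_force: [-0.2, -0.1, -0.8]
finger_gap: 0.0147
green n 18779 centre [ 0.4695 -0.1543] rim z 0.1737 slope deg [ 0.2 -0.3] tool off mm [ 67.5   0.  -51.9] tcp [ 0.4689 -0.2218  0.1217] gap 0.0147 F [-0.3  1.  -0.1]
shift mm [ 3.51e+02  2.94e+01 -2.00e-01] turn z -30.5 ycur -0.5 J6 0.98 toolz [-0.  0. -1.]
```

```bash
python3 -m creep '[[0.02,0.001,0,0,0,0],[0.06,0.005,0,0,0,0],[0.105,0.009,0,0,0,0],[0.15,0.013,0,0,0,0],[0.195,0.016,0,0,0,0],[0.24,0.02,0,0,0,0],[0.285,0.024,0,0,0,0],[0.325,0.027,0,0,0,0]]'
python3 -m creep '[[0.018,0.0016,0,0,0,-5],[0.026,0.0024,0,0,0,-11],[0.026,0.0024,0,0,0,-17],[0.026,0.0024,0,0,0,-23],[0.026,0.0024,0,0,0,-28],[0.026,0.0024,0,0,0,-30.5],[0.026,0.0024,0,0,0,-30.5],[0.026,0.0024,0,0,0,-30.5]]'
python3 - <<'E'
from h import *
held('green',.054+.12);held('green',.054+.12)
go((.468+.0675*.5,.187-.0675*.866,.0502),30)
E
```

```text
clock: 31.75
tcp_pos: [0.4977, 0.1048, 0.1202]
orientation: [-0.001, 0.71, 0.704, -0.001]
wrist_force: [0.1, -1.3, -0.3]
finger_gap: 0.0146
clock: 32.55
tcp_pos: [0.5009, 0.1286, 0.1207]
orientation: [-0.001, 0.501, 0.866, -0.001]
wrist_force: [0.7, -0.3, -1.4]
finger_gap: 0.0148
green n 18920 centre [0.4668 0.1874] rim z 0.1718 slope deg [ 0.1 -0.2] tool off mm [ 68.1  -0.5 -50.7] tcp [0.5011 0.1286 0.121 ] gap 0.0145 F [ 0.1  0.9 -0.9]
green n 18977 centre [0.467  0.1874] rim z 0.1721 slope deg [ 0.1 -0.2] tool off mm [ 68.1  -0.5 -50.7] tcp [0.5013 0.1286 0.1213] gap 0.0149 F [-0.4  0.7  0.1]
shift mm [-0.3  0.4 71.1] turn z -0.1 ycur 29.9 J6 1.14 toolz [-0.001 -0.    -1.   ]
```

```bash
python3 -m creep '[[0,0.0008,0.012,0,0,0],[0,0.0008,0.027,0,0,0],[0,0.0008,0.041,0,0,0],[0,0.0008,0.052,0,0,0],[0,0.0008,0.06,0,0,0],[0,0.0008,0.066,0,0,0],[0,0.0008,0.07,0,0,0],[0,0.0008,0.0715,0,0,0]]'
python3 - <<'E'
from h import *
held('green',.101)
E
```

```text
clock: 33.45
tcp_pos: [0.5025, 0.1291, 0.0502]
orientation: [-0.0, 0.5, 0.866, 0.0]
wrist_force: [0.3, 0.3, -0.4]
finger_gap: 0.0147
green n 18810 centre [0.4683 0.1879] rim z 0.1011 slope deg [ 0.2 -0.2] tool off mm [ 68.   -0.3 -50.8] tcp [0.5025 0.1291 0.0503] gap 0.0148 F [ 0.  -0.2 -1.2]
```

```bash
python3 -m creep '[[0,0,0.001,0,0,0],[0,0,0.001,0,0,0],[0,0,0.001,0,0,0],[0,0,0.001,0,0,0],[0,0,0.001,0,0,0],[0,0,0.001,0,0,0],[0,0,0.001,0,0,0],[0,0,0.001,0,0,0]]' 0.034
python3 -m creep '[[0,0,-0.005,0,0,0],[0,0,-0.02,0,0,0],[0,0,-0.045,0,0,0],[0,0,-0.07,0,0,0],[0,0,-0.085,0,0,0],[0,0,-0.095,0,0,0],[0,0,-0.1,0,0,0],[0,0,-0.1,0,0,0]]'
python3 - <<'E'
from h import *
held('green',.1)
p,im,d=shot('top'); P=cloud(p,d)
print(rim(p,im,d,'red',.052,(.6049,-.2483),P=P))
go((.608,-.3135,.1),4)
E
```

```text
clock: 34.3
tcp_pos: [0.5025, 0.1291, 0.0495]
orientation: [-0.0, 0.5, 0.866, 0.0]
wrist_force: [0.3, -0.0, 0.1]
finger_gap: 0.0339
clock: 35.1
tcp_pos: [0.5027, 0.1291, 0.1499]
orientation: [0.0, 0.5, 0.866, 0.0]
wrist_force: [0.5, 0.7, 0.6]
finger_gap: 0.0334
green n 7685 centre [0.4685 0.1879] rim z 0.1006 slope deg [-0. -0.] tool off mm [67.8  0.2 48.6] tcp [0.5023 0.129  0.1492] gap 0.0339 F [-0.1  1.  -0. ]
(array([ 0.60471885, -0.24842179]), np.float64(-86.08635026748804), 376, 32, np.float64(0.05181969783489082), np.float64(0.05000091146523414))
shift mm [-436.4 -129.    48.6] turn z 26.0 ycur 30.0 J6 1.14 toolz [-0.001 -0.    -1.   ]
```

```bash
python3 -m creep '[[-0.02,-0.006,0,0,0,0],[-0.06,-0.018,0,0,0,0],[-0.105,-0.031,0,0,0,0],[-0.15,-0.044,0,0,0,0],[-0.195,-0.058,0,0,0,0],[-0.24,-0.071,0,0,0,0],[-0.285,-0.084,0,0,0,0],[-0.33,-0.0975,0,0,0,0]]'
python3 -m creep '[[-0.044,-0.013,0,0,0,6],[-0.08,-0.024,0.01,0,0,12],[-0.1,-0.03,0.02,0,0,18],[-0.1064,-0.0315,0.035,0,0,23],[-0.1064,-0.0315,0.045,0,0,26],[-0.1064,-0.0315,0.05,0,0,26],[-0.1064,-0.0315,0.05,0,0,26],[-0.1064,-0.0315,0.05,0,0,26]]'
python3 - <<'E'
from h import *
tab('red',.054,(.603,-.2455),dz=-.052)
tab('red',.054,(.603,-.2455),dz=-.052)
E
```

```text
clock: 36.0
tcp_pos: [0.5824, -0.2072, 0.1482]
orientation: [-0.001, 0.5, 0.866, 0.0]
wrist_force: [0.7, 0.1, 0.1]
finger_gap: 0.034
clock: 36.8
tcp_pos: [0.6086, -0.3131, 0.0994]
orientation: [-0.0, 0.682, 0.732, 0.0]
wrist_force: [0.2, -0.6, -0.0]
finger_gap: 0.0337
red centre [ 0.6028 -0.2455] tab deg -85.6 n (8245, 146) z 0.0539 rmed 0.0501 grip [ 0.608  -0.3133] tcp [ 0.6089 -0.3132  0.1   ]
shift mm [-0.1 -1.  98. ] turn z -0.4 ycur 4.0 J6 0.91 toolz [ 0.001 -0.    -1.   ]
red centre [ 0.6028 -0.2455] tab deg -86.1 n (8237, 152) z 0.0539 rmed 0.0501 grip [ 0.6074 -0.3134] tcp [ 0.6091 -0.3133  0.1003]
shift mm [ 0.1 -1.7 98.3] turn z 0.1 ycur 4.0 J6 0.91 toolz [ 0.001 -0.001 -1.   ]
```

```bash
python3 -m creep '[[0,-0.0012,0.015,0,0,0],[0,-0.0012,0.035,0,0,0],[0,-0.0012,0.055,0,0,0],[0,-0.0012,0.072,0,0,0],[0,-0.0012,0.085,0,0,0],[0,-0.0012,0.093,0,0,0],[0,-0.0012,0.098,0,0,0],[0,-0.0012,0.098,0,0,0]]'
python3 -m creep '[[0,0,0,0,0,0],[0,0,0,0,0,0],[0,0,0,0,0,0],[0,0,0,0,0,0],[0,0,0,0,0,0],[0,0,0,0,0,0],[0,0,0,0,0,0],[0,0,0,0,0,0]]' 0.005 70
python3 -m creep '[[0,0,-0.005,0,0,0],[0,0,-0.02,0,0,0],[0,0,-0.04,0,0,0],[0,0,-0.065,0,0,0],[0,0,-0.09,0,0,0],[0,0,-0.115,0,0,0],[0,0,-0.13,0,0,0],[0,0,-0.13,0,0,0]]'
python3 - <<'E'
from h import *
held('red',.054+.13)
go((.4683+.0675*np.cos(np.radians(20)),.1875-.0675*np.sin(np.radians(20)),.132),70)
E
```

```text
clock: 37.7
tcp_pos: [0.6073, -0.3134, 0.0013]
orientation: [-0.0, 0.682, 0.731, 0.0]
wrist_force: [0.9, -0.0, 0.7]
finger_gap: 0.034
clock: 38.5
tcp_pos: [0.608, -0.3141, 0.0021]
orientation: [0.001, 0.682, 0.731, 0.0]
wrist_force: [0.2, -1.4, 5.1]
finger_gap: 0.0146
clock: 39.3
tcp_pos: [0.6086, -0.3141, 0.135]
orientation: [0.002, 0.682, 0.731, 0.0]
wrist_force: [0.4, -0.1, -0.8]
finger_gap: 0.0149
red n 15080 centre [ 0.6032 -0.2465] rim z 0.1846 slope deg [-1.  -1.7] tool off mm [ 67.3   0.  -51.6] tcp [ 0.608  -0.3137  0.133 ] gap 0.0148 F [-0.   0.2 -0.4]
shift mm [ 4.822e+02 -4.300e+01  4.000e-01] turn z -66.0 ycur 4.0 J6 0.91 toolz [ 0.002 -0.001 -1.   ]
```

```bash
python3 -m creep '[[0.02,-0.002,0,0,0,0],[0.06,-0.005,0,0,0,0],[0.105,-0.009,0,0,0,0],[0.15,-0.013,0,0,0,0],[0.195,-0.017,0,0,0,0],[0.24,-0.021,0,0,0,0],[0.285,-0.025,0,0,0,0],[0.33,-0.0295,0,0,0,0]]'
python3 -m creep '[[0.035,-0.003,0,0,0,-8],[0.065,-0.006,0,0,0,-16],[0.095,-0.0085,0,0,0,-24],[0.12,-0.011,0,0,0,-32],[0.14,-0.0125,0,0,0,-40],[0.152,-0.0135,0,0,0,-48],[0.152,-0.0135,0,0,0,-56],[0.152,-0.0135,0,0,0,-62]]'
python3 -m creep '[[0,0,0,0,0,-4],[0,0,0,0,0,-4],[0,0,0,0,0,-4],[0,0,0,0,0,-4],[0,0,0,0,0,-4],[0,0,0,0,0,-4],[0,0,0,0,0,-4],[0,0,0,0,0,-4]]'
python3 - <<'E'
from h import *
held('red',.054+.13)
go((.4683+.0675*np.cos(np.radians(20)),.1875-.0675*np.sin(np.radians(20)),.132),70)
E
```

```text
clock: 40.15
tcp_pos: [0.5534, 0.0156, 0.13]
orientation: [-0.001, 0.682, 0.731, -0.001]
wrist_force: [0.3, 0.6, 0.0]
finger_gap: 0.0147
clock: 40.95
tcp_pos: [0.5297, 0.1649, 0.1299]
orientation: [-0.002, 0.205, 0.979, -0.001]
wrist_force: [0.5, -0.2, -0.5]
finger_gap: 0.0149
clock: 41.75
tcp_pos: [0.5313, 0.1644, 0.1316]
orientation: [0.0, 0.174, 0.985, 0.0]
wrist_force: [0.3, 0.2, -0.7]
finger_gap: 0.0148
red n 17943 centre [0.4673 0.1881] rim z 0.1827 slope deg [ 0.3 -0.1] tool off mm [ 68.3   0.4 -51.2] tcp [0.5313 0.1643 0.1315] gap 0.015 F [-1.   0.3 -0.9]
shift mm [-0.4  0.2 -0.5] turn z -0.1 ycur 69.9 J6 0.51 toolz [ 0.  0. -1.]
```

```bash
python3 -m creep '[[-0.001,0,0.012,0,0,0],[-0.001,0,0.027,0,0,0],[-0.001,0,0.041,0,0,0],[-0.001,0,0.052,0,0,0],[-0.001,0,0.06,0,0,0],[-0.001,0,0.066,0,0,0],[-0.001,0,0.069,0,0,0],[-0.001,0,0.0695,0,0,0]]'
python3 - <<'E'
from h import *
held('red',.113)
E
```

```text
clock: 42.6
tcp_pos: [0.5322, 0.164, 0.0618]
orientation: [-0.0, 0.174, 0.985, 0.0]
wrist_force: [-0.3, -1.1, -0.4]
finger_gap: 0.0143
red n 18468 centre [0.4682 0.1878] rim z 0.1128 slope deg [ 0.3 -0.2] tool off mm [ 68.5   0.3 -50.7] tcp [0.5324 0.1641 0.0621] gap 0.0143 F [ 0.2 -0.8 -0.4]
```

```bash
python3 -m creep '[[0,0,0.001,0,0,0],[0,0,0.001,0,0,0],[0,0,0.001,0,0,0],[0,0,0.001,0,0,0],[0,0,0.001,0,0,0],[0,0,0.001,0,0,0],[0,0,0.001,0,0,0],[0,0,0.001,0,0,0]]' 0.034
python3 -m creep '[[0,0,-0.005,0,0,0],[0,0,-0.02,0,0,0],[0,0,-0.045,0,0,0],[0,0,-0.07,0,0,0],[0,0,-0.085,0,0,0],[0,0,-0.095,0,0,0],[0,0,-0.1,0,0,0],[0,0,-0.1,0,0,0]]'
cat >> h.py <<'E'
def knob(g,ztop=.04,cam='wrist'):
    p,im,d=shot(cam); P=cloud(p,d); v=cv2.cvtColor(im,cv2.COLOR_BGR2HSV)
    n=np.hypot(P[...,0]-g[0],P[...,1]-g[1])
    q=P[(abs(P[...,2]-ztop)<.004)&(n<.05)&(v[...,2]<140)]; w=P[(abs(P[...,2]-ztop+.027)<.005)&(n<.11)&(v[...,2]>120)&(v[...,1]>40)]
    print(cam,'knob',len(q),q.mean(0).round(4),np.ptp(q,axis=0).round(4) if len(q) else '')
    return q.mean(0)
E
python3 - <<'E'
from h import *
held('red',.112)
knob((.474,.021),.037,'top')
p,im,d=shot('top','t10')
go((.474,.021,.1),70)
E
```

```text
clock: 43.45
tcp_pos: [0.5322, 0.164, 0.061]
orientation: [0.0, 0.174, 0.985, 0.0]
wrist_force: [0.0, -0.6, -0.3]
finger_gap: 0.0341
clock: 44.25
tcp_pos: [0.5324, 0.1641, 0.1614]
orientation: [0.0, 0.174, 0.985, 0.0]
wrist_force: [0.7, -0.4, -0.9]
finger_gap: 0.0337
red n 6536 centre [0.4684 0.1886] rim z 0.1126 slope deg [-0.2  0.1] tool off mm [68.2  1.3 48. ] tcp [0.532  0.164  0.1606] gap 0.0341 F [-0.4 -0.8 -0.3]
top knob 45 [0.476  0.016  0.0375] [0.0229 0.0196 0.0074]
shift mm [   5.  -154.    60.1] turn z -0.0 ycur 70.0 J6 0.5 toolz [-0.002 -0.    -1.   ]
```

```bash
python3 -m creep '[[0,-0.015,0,0,0,0],[0.001,-0.04,0,0,0,0],[0.002,-0.07,0,0,0,0],[0.003,-0.1,0.01,0,0,0],[0.0036,-0.13,0.03,0,0,0],[0.0036,-0.15,0.05,0,0,0],[0.0036,-0.156,0.065,0,0,0],[0.0036,-0.156,0.07,0,0,0]]' 0.044
python3 - <<'E'
from h import *
knob((.474,.0187)); k=knob((.474,.0187)); go((*k[:2],-.012),70)
shot('wrist','w10')
E
```

```text
clock: 45.2
tcp_pos: [0.4728, 0.0175, 0.089]
orientation: [-0.002, 0.175, 0.985, -0.0]
wrist_force: [-1.1, -1.0, -0.6]
finger_gap: 0.0442
wrist knob 915 [0.4733 0.0193 0.04  ] [0.023  0.023  0.0061]
wrist knob 919 [0.4733 0.0193 0.04  ] [0.0226 0.0233 0.0058]
shift mm [  1.    0.5 102.2] turn z -0.1 ycur 69.9 J6 0.22 toolz [-0.002  0.    -1.   ]
```

View pics/w10.png

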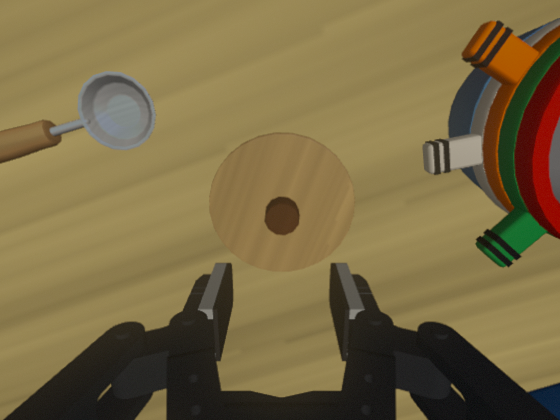

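The lid lies at (282,202) with its knob at (282,215), and the stack is at the right with its tabs fanned out. I grip the knob.

```bash
python3 -m creep '[[0.001,0.0005,0.015,0,0,0],[0.001,0.0005,0.035,0,0,0],[0.001,0.0005,0.055,0,0,0],[0.001,0.0005,0.072,0,0,0],[0.001,0.0005,0.085,0,0,0],[0.001,0.0005,0.093,0,0,0],[0.001,0.0005,0.099,0,0,0],[0.001,0.0005,0.102,0,0,0]]'
python3 -m creep '[[0,0,0,0,0,0],[0,0,0,0,0,0],[0,0,0,0,0,0],[0,0,0,0,0,0],[0,0,0,0,0,0],[0,0,0,0,0,0],[0,0,0,0,0,0],[0,0,0,0,0,0]]' 0.01 50
python3 -m creep '[[0,0,-0.005,0,0,0],[0,0,-0.02,0,0,0],[0,0,-0.045,0,0,0],[0,0,-0.075,0,0,0],[0,0,-0.105,0,0,0],[0,0,-0.135,0,0,0],[0,0,-0.15,0,0,0],[0,0,-0.15,0,0,0]]'
python3 - <<'E'
from h import *
s=env.get_state()
p,im,d=shot('wrist','w11');P=cloud(p,d); t=s['tcp_pos']
v=cv2.cvtColor(im,cv2.COLOR_BGR2HSV)
m=(abs(P[...,2]-.163)<.008)&(np.hypot(P[...,0]-t[0],P[...,1]-t[1])<.06)&(v[...,2]>110)&(v[...,1]>40)
q=P[m];A=np.c_[q[:,:2]-t[:2],np.ones(len(q))];k=np.linalg.lstsq(A,q[:,2],rcond=None)[0];print(len(q),np.degrees(k[:2]),k[2],q.min(0),q.max(0),t,s['finger_gap'])
go((.4684,.188,.15))
E
```

```text
clock: 46.15
tcp_pos: [0.4751, 0.0197, -0.0109]
orientation: [0.0, 0.174, 0.985, 0.0]
wrist_force: [-0.2, -0.3, -0.5]
finger_gap: 0.0441
clock: 46.95
tcp_pos: [0.4752, 0.0195, -0.0104]
orientation: [0.001, 0.174, 0.985, 0.0]
wrist_force: [0.7, 0.9, 5.7]
finger_gap: 0.022
clock: 47.75
tcp_pos: [0.476, 0.0192, 0.1412]
orientation: [0.002, 0.174, 0.985, 0.0]
wrist_force: [0.3, -0.4, -1.4]
finger_gap: 0.0224
26490 [ 0.37154341 -0.08541895] 0.16490206182046177 [ 0.42112042 -0.03416439  0.15919515] [0.52927097 0.07330202 0.1678309 ] [0.47601758 0.01924079 0.14115359] 0.022404362967649114
shift mm [ 64.  156.1 -10.5] turn z None ycur 69.9 J6 0.22 toolz [ 0.002 -0.    -1.   ]
```

```bash
python3 -m creep '[[0.006,0.015,0,0,0,0],[0.018,0.044,0,0,0,0],[0.03,0.073,0,0,0,0],[0.042,0.102,0,0,0,0],[0.053,0.13,0,0,0,0],[0.061,0.149,0,0,0,0],[0.0641,0.1559,0,0,0,0],[0.0641,0.1559,0,0,0,0]]'
cat >> h.py <<'E'
def disc(z,save=None):
    s=env.get_state(); p,im,d=shot('wrist',save);P=cloud(p,d); t=s['tcp_pos']; v=cv2.cvtColor(im,cv2.COLOR_BGR2HSV)
    m=(abs(P[...,2]-z)<.008)&(np.hypot(P[...,0]-t[0],P[...,1]-t[1])<.062)&(v[...,2]>110)&(v[...,1]>40)&(v[...,0]<30)&(v[...,1]<170)
    q=P[m];A=np.c_[q[:,:2]-t[:2],np.ones(len(q))];k=np.linalg.lstsq(A,q[:,2],rcond=None)[0]
    lo,hi=q.min(0),q.max(0);print('disc n',len(q),'slope',np.degrees(k[:2]).round(2),'z',k[2].round(4),'centre',((lo+hi)/2)[:2].round(4),'size',(hi-lo).round(4),'tcp',t.round(4),'gap',round(s['finger_gap'],4))
E
python3 - <<'E'
from h import *
disc(.165);disc(.165)
E
```

```text
clock: 48.6
tcp_pos: [0.4667, 0.1883, 0.1375]
orientation: [-0.001, 0.173, 0.985, -0.001]
wrist_force: [-0.5, -0.1, -1.3]
finger_gap: 0.0223
disc n 26339 slope [-0.07 -0.06] z 0.1613 centre [0.4663 0.1886] size [0.1083 0.1078 0.0153] tcp [0.4667 0.1883 0.1375] gap 0.0223
disc n 26333 slope [-0.05 -0.08] z 0.1616 centre [0.4662 0.1881] size [0.1078 0.1072 0.0146] tcp [0.467  0.1876 0.1378] gap 0.0224
```

```bash
python3 -m creep '[[-0.001,0.0004,0.008,0,0,0],[-0.001,0.0004,0.018,0,0,0],[-0.001,0.0004,0.026,0,0,0],[-0.001,0.0004,0.033,0,0,0],[-0.001,0.0004,0.038,0,0,0],[-0.001,0.0004,0.041,0,0,0],[-0.001,0.0004,0.043,0,0,0],[-0.001,0.0004,0.044,0,0,0]]'
python3 - <<'E'
from h import *
disc(.119);held
s=env.get_state();print(s['wrist_force'])
E
```

```text
clock: 49.5
tcp_pos: [0.469, 0.188, 0.0951]
orientation: [0.0, 0.174, 0.985, 0.0]
wrist_force: [-1.7, -0.2, 4.7]
finger_gap: 0.0226
disc n 26388 slope [-0.07 -0.04] z 0.1189 centre [0.4707 0.189 ] size [0.113  0.1093 0.0146] tcp [0.469  0.188  0.0951] gap 0.0226
[-1.19008016 -0.08344207 -1.71609115]
```

```bash
python3 -m creep '[[0,0,0,0,0,0],[0,0,0,0,0,0],[0,0,0,0,0,0],[0,0,0,0,0,0],[0,0,0,0,0,0],[0,0,0,0,0,0],[0,0,0,0,0,0],[0,0,0,0,0,0]]' 0.042
python3 -m creep '[[0,0,-0.005,0,0,0],[0,0,-0.02,0,0,0],[0,0,-0.045,0,0,0],[0,0,-0.07,0,0,0],[0.02,0,-0.085,0,0,0],[0.04,0,-0.095,0,0,0],[0.05,0,-0.1,0,0,0],[0.05,0,-0.1,0,0,0]]'
python3 -m creep '[[-0.02,0,0,0,0,0],[-0.05,0,0,0,0,0],[-0.08,0,0,0,0,0],[-0.1,0,0,0,0,0],[-0.11,0,0,0,0,0],[-0.11,0,0,0,0,0],[-0.11,0,0,0,0,0],[-0.11,0,0,0,0,0]]'
python3 - <<'E'
from h import *
p,im,d=shot('wrist','w12'); P=cloud(p,d); v=cv2.cvtColor(im,cv2.COLOR_BGR2HSV)
m=(abs(P[...,2]-.119)<.006)&(np.hypot(P[...,0]-.4684,P[...,1]-.188)<.056)&(v[...,0]<30)&(v[...,1]<170)&(v[...,1]>40)
q=P[m];A=np.c_[q[:,:2]-[.4684,.188],np.ones(len(q))];k=np.linalg.lstsq(A,q[:,2],rcond=None)[0];print(len(q),np.degrees(k[:2]),k[2],(q.min(0)+q.max(0))/2,np.ptp(q,axis=0))
p2,im2,d2=shot('side','s12')
cv2.imwrite('pics/c12.png',np.hstack([cv2.resize(im,(480,360)),cv2.resize(im2[110:230,190:310],(320,320))[:320].copy() if 0 else cv2.resize(im2[110:230,190:297],(320,360))]))
E
```

```text
clock: 50.35
tcp_pos: [0.4689, 0.188, 0.095]
orientation: [0.0, 0.174, 0.985, 0.0]
wrist_force: [-0.1, 0.5, 0.1]
finger_gap: 0.0419
clock: 51.15
tcp_pos: [0.4215, 0.2056, 0.196]
orientation: [0.001, 0.173, 0.985, 0.0]
wrist_force: [0.9, 0.7, -0.3]
finger_gap: 0.042
clock: 51.95
tcp_pos: [0.5243, 0.1677, 0.1949]
orientation: [-0.0, 0.174, 0.985, -0.0]
wrist_force: [0.1, -0.4, -0.7]
finger_gap: 0.0419
18847 [-0.03264752 -0.03398274] 0.11880027120154914 [0.4685367  0.18891808 0.11726768] [0.10846607 0.10875647 0.00851543]
```

View pics/c12.png

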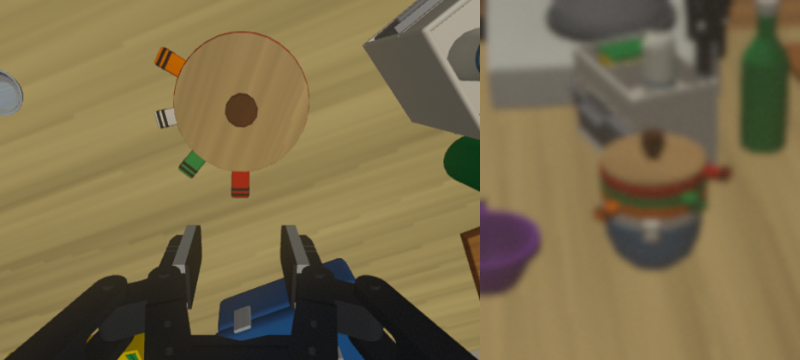

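The lid sits level on the stack: disc at composite (240,105), top at z 0.1188 against 0.118 expected, slope 0.05° or less. The shaker is upright in the bay at (658,60) in the right half, and the gripper is clear of everything. Handing in.

```bash
python3 -c "
from workcell import env
print(env.get_state()['clock'],env.hand_in())"
```

```text
the job is handed in; nothing more can be done
52.05 None
```

The job is done and handed in at 52 s; it reported no verdict. The shaker stands upright in the empty caddy bay. The white, orange, green and red covers are nested in the bowl in that order from the bottom, with tabs fanned 40° apart. The wooden lid is seated on top. There was no blue cover, and I did not touch the purple one or anything else on the board.

- **Covers:** rim heights after each release were 0.0768, 0.0886, 0.1006 and 0.1126 m, against 0.076, 0.088, 0.100 and 0.112 expected. The orange, green and red rims measured level to about 0.2°; I did not measure the white rim's slope after release.
- **Lid:** the disc top is at 0.1188 m against 0.118 expected, with a slope under 0.1°. The last pictures show the lid seated, the shaker upright and the gripper clear.

**What failed or disagreed:**
- **TCP offset:** the real fingertips sat about 31 mm behind the reported TCP. My first shaker grip was therefore on its dome, and my first try at the white tab closed on nothing and moved nothing. I allowed for it from then on.
- **Camera difference:** the top and wrist cameras differed by about 3 mm in y. I used the wrist's close-up readings.

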